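# Dry the washed brush cup in front of the fan

### The arm

A 7-joint arm with a two-finger parallel gripper is mounted at the origin on the work surface. World frame = base frame: x ahead of the robot, y to its left, z up, the work surface at z = 0. Lengths are in m, angles in rad, forces in N, time in s.
With the tool pointing down it reaches from about 0.4 to 0.85 m from the base axis. Payload 10.4 kg.
Tool frame: the origin (TCP) lies at the very end of the fingers, on their centre line; the grasp point (between the pads) lies 19 mm behind it; z points along the fingers, y is the line along which they close (so a half turn about z gives the same grasp; the last joint's range is limited). The gripper opens to 85 mm and grips with 20 to 120 N. Pads are 22 mm wide; open, the fingers measure 114 mm over their backs; the gripper's body (76 mm by 85 mm) begins 54 mm behind the grasp point. The pads swing forward as they close: fully open they stand 13 mm farther back than shut.
Start: joints at [-1.246, 0.332, -0.065, 1.46, 0.022, 1.35, -0.088], TCP at [0.213, 0.588, 0.231] pointing down, gripper open.
Joint ranges: [-2.6, 2.6], [-0.5, 2.12], [-1.47, 1.34], [0.16, 2.42], [-1.27, 4.41], [0.06, 2.06], [-2.6, 2.6]. Speed limits (rad/s): [2.22, 2.22, 2.79, 2.79, 3.14, 3.14, 3.14].

### API

Orientations are given as a unit quaternion [x, y, z, w].
In Python, from workcell import * gives the robot as it stands. The module is installed in compiled form; this text tells all that it offers.
- The arm moves only by the tool carry_out, never from a script. Its argument "motion" is a list of rows, each an object with "xyz": the shift along the tool's x, y, z in m, a list of three; "angular": the turn, a rotation vector about the tool's x, y, z in degrees, a list of three. A call has 1 to 12 rows; each row is the pose to reach, as a shift and turn from the pose commanded when the call began, along the tool's axes at that moment; what a row does not reach only later rows make up. A row lasts 1/10 s, in which the tool goes at most 50 mm and 8.59 degrees, less where a joint would pass 70% of its speed; a pose out of reach is approached as far as the arm can. A call with a gripper value outside its range is refused whole. "hand" is the opening, from 0 (shut) to 1 (fully open), set as the call begins (left out, the last holds). The fingers move at their own pace and stop on an object; "grip_force" is the grip in N (left out, the last holds). Time passes only in rows, so rows that repeat a pose let the fingers close. It gives the time, the measured TCP pose, the force, the opening and the grip force at its end, in the units of the state.
- get_obs(): the state, without advancing time (a new reading comes with each control period).
- camera(name): name is "side" or "top" or "wrist"; returns a dict with "img" (384x512x3 uint8, red, green, blue), "fx", "fy", "cx", "cy" (pixels), "extrinsics" (4x4, takes a point from camera to world coordinates). Camera axes: x right, y up, looking along -z (the intrinsics and any distortion apply to the point x, -y, -z); pixel columns grow to the right and rows downward; lengths in m; the calibration is good to about 2 mm. A picture is of the moment at which its call begins. There is no depth.
- hand_in(): hands the job in; it is judged then, once.
The state is a dict: "clock": time; "joint_pos": joint angles; "joint_velocities": joint speeds; "tau": joint torques, N m; "position": TCP position; "ee_rot": TCP orientation; "ft_force": force on the tool from outside, world axes, zero at the start; "torque": the same for the moment, N m; "grip_width": opening from 0.0 (shut) to 1.0 (fully open); "grasp_force": force on a finger pad.
Only numpy, scipy, OpenCV 4.12 (cv2) and the standard library are available. Lean on these libraries where they do the work, as an engineer would, in place of code of your own. Each camera call takes 0.05 s, during which the arm holds its last target. There are 200 camera calls.

### The job

Dry the washed green brush cup: stand it gently upright inside the coral ring on the mirrored tray, then slide the fan's blue power switch up to the green line, then turn the fan's dial until its yellow pointer lines up with the coral mark on the scale. Leave the other things on the dresser where they are.

Things in the scene. Friction and masses are not known exactly. Their poses are not given: they have to be found in the camera images.
- fan: White desk fan with wedge console, fixed. Origin on the dresser under the middle of the panel; x away from the robot, y left, z up. Base: x -65 to 83, y -175 to 155 mm. The panel slopes up away from the robot at 30 deg: 30 mm high at x -65, 67.5 at x 0, 105 at x 65; in this frame its normal is (-0.5, 0, 0.866), its up-slope direction (0.866, 0, 0.5). The panel's middle is the dial's centre.
- dial (a joint): Angle (rad) of the fan's dial, 0 to 4.2, growing clockwise as seen looking onto the panel; stays where it is left. It turns about the panel's normal. At value q the yellow pointer points 135 deg - q counter-clockwise from the up-slope direction (at 0: lower left).
- mark (a joint): Angle (rad) of the coral mark on the scale, same zero and sense as dial: the dial is right when both are equal. The mark is flat, 14 mm long, fixed during the task, and cannot be felt.
- dial_axis (a point): Point on the dial's axis at the top of its grip bar, 34 mm above the panel. The dial is a grey disc of radius 40 mm, 8 mm thick, with a black grip bar 66 mm long, 16 mm wide, from 8 to 34 mm above the panel. The bar lies along the pointer; the yellow line on it runs from the middle to the pointing end.
- dial_tip (a point): Tip of the dial's pointer: 43 mm from the dial's axis, 8 mm above the panel.
- mark_tip (a point): Where the pointer's tip must be: 43 mm from the dial's axis at the mark's angle, 8 mm above the panel.
- switch (a joint): Travel (m) of the blue slide switch up the slope: 0 off (low end), 0.024 on (high end, at the green line); it stays where it is left.
- switch_top (a point): Middle of the top of the blue switch tab, 25 mm above the panel. The tab is 18 mm along the slope, 26 mm across (fan y) and 24 mm high; it stands 105 mm to the left (fan +y) of the dial's axis.
- tray: Mirrored glass tray 170 x 170 mm, fixed, left of the fan and turned much as the fan; origin under its centre. Glass top 8 mm high, brass rim 10 mm wide and 11 mm high.
- tray_spot (a point): Centre of the coral ring (87 mm diameter) on the tray's glass, 8 mm above the dresser.
- cup: Green hard silicone brush cup, empty, open at the top: outer diameter 60 mm, 100 mm high, wall 4 mm, about 120 g. Origin: centre of its underside, z up along its axis.
- lipstick_red: Bystander: lipstick tube with red cap standing near the tray's far edge, diameter 22 mm, 75 mm high; origin centre of underside.
- lipstick_gold: Bystander: lipstick tube with gold cap, the same size, also near the tray's far edge.
- dish: Bystander: blue ceramic jewelry dish, diameter 110 mm, 32 mm high, in front of the fan; origin centre of underside.
- perfume: Bystander: amber perfume bottle, diameter 56 mm, 110 mm high, on the right.
- cream: Bystander: orange cream jar, diameter 70 mm, 55 mm high, on the right.
- brush: Bystander: makeup brush 180 mm long lying on the left.
- fan_head (a point): Centre of the round white fan head (diameter 116 mm, 35 mm thick) on the right end of the base, blowing left over the panel to the tray; its top is 273 mm high.

How it is judged:
By the outcome, as a careful person would: the job done as asked, in the order asked, and still so for the second after the job is handed in, with the robot touching nothing.
It also fails if it takes over 70 s, if anything falls off the work surface, if the arm or the gripper's body presses on something with over 40 N, if the wrist force passes 120 N, or if a joint passes its speed limit or range.

## Working session

There is one attempt and no reset: what is moved stays moved. The work goes in short steps, Python scripts to look and compute and a tool call to move; the robot and the scene stay as the last step left them, time stands still between calls to the robot, and variables do not carry over. Pictures are saved under pics/ and viewed, at most 10 in all, crops included, and the job is handed in when it is done.

Besides the shell and the picture viewer there is one more tool, called after "Call:" in YAML: its name, and indented under it one key for each argument. carry_out: Moves the arm, as the interface text tells. Its arguments: {"type":"object","properties":{"motion":{"type":"array"},"hand":{"type":"number"},"grip_force":{"type":"number"}},"required":["motion"]}

```bash
mkdir -p pics
cat > h.py <<'E'
from workcell import *
import numpy as np, cv2
from scipy.spatial.transform import Rotation as R
def snap(n,f):
    c=camera(n); cv2.imwrite('pics/'+f,cv2.cvtColor(c['img'],cv2.COLOR_RGB2BGR)); np.save('pics/'+f[:-4]+'.npy',c,allow_pickle=True); return c
def ray(c,u,v):
    E=np.array(c['extrinsics']); d=np.array([(u-c['cx'])/c['fx'],-(v-c['cy'])/c['fy'],-1.]); return E[:3,3],E[:3,:3]@d
def onz(c,u,v,z):
    o,d=ray(c,u,v); return o+d*(z-o[2])/d[2]
def proj(c,p):
    E=np.array(c['extrinsics']); q=E[:3,:3].T@(np.array(p)-E[:3,3]); return c['cx']+c['fx']*q[0]/-q[2], c['cy']-c['fy']*q[1]/-q[2]
def load(f): return np.load('pics/'+f+'.npy',allow_pickle=True).item()
E
python3 - <<'E'
from h import *
a=snap('top','t0.png');b=snap('side','s0.png')
for c in(a,b): print({k:np.round(v,3).tolist() for k,v in c.items() if k!='img'})
o=get_obs();print(o)
cv2.imwrite('pics/ts.png',np.vstack([cv2.imread('pics/t0.png')]))
E
```

```text
{'fx': 400.508, 'fy': 400.508, 'cx': 257.013, 'cy': 191.431, 'extrinsics': [[0.023, 0.992, -0.122, 0.335], [-1.0, 0.022, -0.008, -0.003], [-0.005, 0.122, 0.993, 1.636], [0.0, 0.0, 0.0, 1.0]]}
{'fx': 454.76, 'fy': 454.76, 'cx': 253.198, 'cy': 192.843, 'extrinsics': [[-0.921, 0.254, -0.296, 0.155], [-0.39, -0.577, 0.718, 0.954], [0.011, 0.777, 0.63, 0.969], [0.0, 0.0, 0.0, 1.0]]}
{'clock': 0.1, 'joint_pos': array([-1.24558142,  0.33279548, -0.06470672,  1.46084326,  0.02157625,
        1.3499222 , -0.08846886]), 'joint_velocities': array([-1.89116194e-03, -1.24063087e-03, -4.97387236e-04, -1.73225378e-03,
       -1.68708034e-03, -6.55489144e-05, -4.96604833e-04]), 'tau': array([ 2.64822018e-03, -6.26735330e+01,  4.99168702e-02, -3.92430854e+01,
        1.64301455e-02,  6.90851870e-03, -2.66710566e-05]), 'position': array([0.21290444, 0.58725984, 0.23061047]), 'ee_rot': array([ 1.73006927e-01,  9.84920402e-01, -6.30071234e-04, -9.39211725e-05]), 'ft_force': array([ 0.15251498,  0.74824475, -0.53850602]), 'torque': array([-0.03911077, -0.02329812,  0.05218998]), 'grasp_force': 0.0, 'grip_width': 1.0015947195822525}
```

View pics/t0.png

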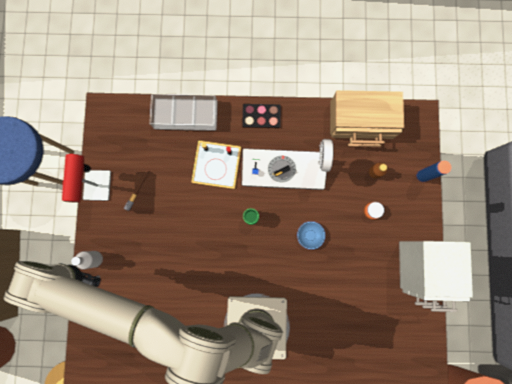

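View pics/s0.png

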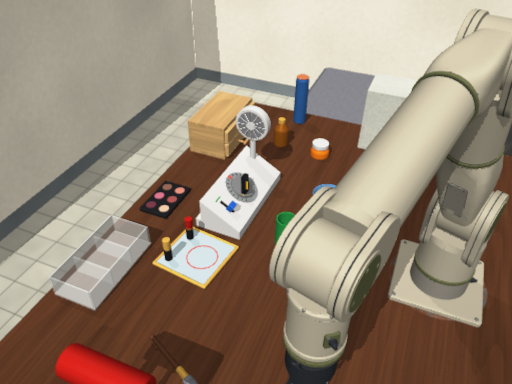

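The top view shows the cup at about (251,216), ring (216,169), switch (255,168), dial (281,168) and dish (311,235). The side view shows the same layout, with the cup partly hidden by the arm. Next I'll measure by colour.

Run:
```python
from h import *
for n in('t0','s0'):
    c=load(n);im=c['img'];hsv=cv2.cvtColor(im,cv2.COLOR_RGB2HSV)
    roi=np.zeros(im.shape[:2],bool)
    if n=='t0': roi[130:255,185:345]=1
    else: roi[150:310,150:300]=1
    def rep(name,lo,hi):
        m=(cv2.inRange(hsv,lo,hi)>0)&roi
        k,l,s,ct=cv2.connectedComponentsWithStats(m.astype(np.uint8))
        for i in range(1,k):
            if s[i,4]>=6: print(n,name,s[i].tolist(),ct[i].round(1))
    rep('green',(50,100,40),(85,255,255)); rep('blue',(105,120,60),(125,255,255)); rep('coral',(0,60,150),(10,255,255)); rep('yellow',(20,130,150),(32,255,255));rep('white',(0,0,225),(180,30,255))
    if n=='t0': cv2.imwrite('pics/tz.png',cv2.resize(cv2.cvtColor(im[130:250,180:340],cv2.COLOR_RGB2BGR),None,fx=5,fy=5,interpolation=cv2.INTER_CUBIC))
c=load('t0')
print('cup',onz(c,251,214.5,.1),'ring',onz(c,216,169,.008),'dial',onz(c,281,168,.0755),'sw',onz(c,255.5,169,.08))
```

```text
t0 green [243, 209, 16, 16, 204] [250.6 216.3]
t0 blue [253, 168, 5, 6, 25] [255.1 170.8]
t0 coral [226, 146, 5, 6, 21] [228.1 148.4]
t0 coral [281, 156, 4, 3, 10] [282.5 157. ]
t0 yellow [198, 141, 4, 4, 7] [198.9 141.9]
t0 yellow [203, 142, 6, 5, 12] [204.5 143.4]
t0 yellow [197, 146, 1, 6, 6] [197.  148.5]
t0 yellow [276, 172, 6, 3, 10] [278.5 173. ]
t0 yellow [192, 177, 5, 6, 8] [193.2 180.1]
t0 white [324, 141, 8, 25, 170] [327.6 153.5]
t0 white [194, 144, 43, 42, 1248] [215.3 166.8]
t0 white [231, 148, 8, 3, 19] [234.6 148.9]
t0 white [243, 149, 82, 39, 2034] [283.7 168.5]
s0 green [275, 212, 19, 32, 280] [281.9 222.5]
s0 blue [226, 201, 10, 11, 60] [230.9 206.2]
s0 coral [228, 175, 4, 4, 14] [229.5 176.5]
s0 coral [163, 185, 8, 4, 19] [166.5 186.3]
s0 coral [175, 187, 10, 7, 48] [179.3 190. ]
s0 coral [168, 196, 9, 6, 41] [171.8 198.7]
s0 coral [184, 216, 8, 13, 56] [187.5 221.1]
s0 coral [186, 245, 32, 24, 85] [201.4 257.8]
s0 yellow [246, 182, 2, 7, 14] [246.5 185. ]
s0 yellow [171, 231, 14, 15, 28] [177.5 238. ]
s0 yellow [153, 230, 85, 58, 335] [198.1 262.9]
s0 yellow [163, 238, 7, 6, 29] [165.8 240. ]
s0 white [200, 150, 79, 82, 2295] [240.3 188.4]
s0 white [197, 214, 4, 5, 15] [198.9 216.4]
s0 white [158, 233, 75, 51, 1146] [198.4 257. ]
s0 white [188, 246, 28, 22, 450] [201.8 256.9]
cup [0.43288335 0.03001904 0.1       ] ring [0.62323709 0.18107485 0.008     ] dial [ 0.62098479 -0.08343141  0.0755    ] sw [0.61392911 0.01719223 0.08      ]
```

View pics/tz.png

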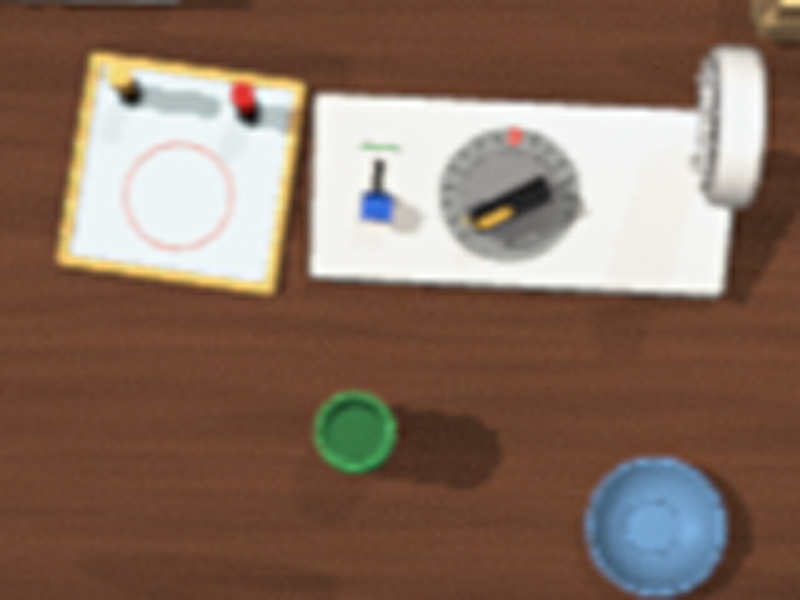

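Run:
```python
from h import *
c=load('t0')
z=lambda u,v:((u+.5)/5-.5+180,(v+.5)/5-.5+130)
P=lambda u,v,h:onz(c,*z(u,v),h).round(4)
cup=P(355,431,.1);print('cup',cup,'ring',P(179,196,.008))
a,b=P(310,277,.03),P(722,297,.03);a2=P(316,95,.11)
print('front L,R',a,b,'len',np.linalg.norm(a-b),'farL',a2)
d=(a-b)/np.linalg.norm(a-b);print('yaw',np.degrees(np.arctan2(-d[0],d[1])))
x=np.array([d[1],-d[0],0]);O=(a+b)/2+x*.065+d*.010;print('fan origin from base',O)
print('dial disc c',P(511,194,.0755),'mark',P(515,135,.09),'ptr',P(472,222,.075),'sw',P(377,206,.08))
tr=[P(93,54,.011),P(304,82,.011),P(275,293,.011),P(57,263,.011)];print('tray c',np.mean(tr,0),tr)
print('lip',P(124,77,.075),P(242,95,.075),'gold,red tops')
# cup in side view
cs=load('s0');print('cup top proj side',proj(cs,[cup[0],cup[1],.1]),'ring',proj(cs,P(179,196,.008)))
g=get_obs();r=R.from_quat(g['ee_rot']);print(r.as_matrix().round(3)); print('to above cup',r.inv().apply(np.array([cup[0],cup[1],.23])-g['position']).round(3))
```

```text
cup [0.4279 0.0314 0.1   ] ring [0.624  0.1836 0.008 ]
front L,R [0.556  0.0726 0.03  ] [ 0.5471 -0.2608  0.03  ] len 0.3335187700864825 farL [0.6879 0.0681 0.11  ]
yaw -1.529128262266989
fan origin from base [ 0.6167937 -0.0858381  0.03     ]
dial disc c [ 0.6195 -0.0866  0.0755] mark [ 0.6639 -0.0882  0.09  ] ptr [ 0.5964 -0.0562  0.075 ] sw [0.6067 0.019  0.08  ]
tray c [0.64335  0.181275 0.011   ] [array([0.7416, 0.259 , 0.011 ]), array([0.7216, 0.083 , 0.011 ]), array([0.5447, 0.1017, 0.011 ]), array([0.5655, 0.2814, 0.011 ])]
lip [0.7073 0.2232 0.075 ] [0.6948 0.1286 0.075 ] gold,red tops
cup top proj side (np.float64(288.0027504841809), np.float64(218.69020698494424)) ring (np.float64(203.37172278253752), np.float64(256.9438949265491))
[[-0.94   0.341 -0.   ]
 [ 0.341  0.94  -0.001]
 [-0.    -0.001 -1.   ]]
to above cup [-0.392 -0.449  0.001]
```

Call:
carry_out:
  motion:
    - {"xyz": [-0.04,-0.046,0],"angular": [0,0,-3]}
    - {"xyz": [-0.08,-0.09,0],"angular": [0,0,-6]}
    - {"xyz": [-0.12,-0.137,0],"angular": [0,0,-9]}
    - {"xyz": [-0.16,-0.183,0],"angular": [0,0,-12]}
    - {"xyz": [-0.2,-0.228,0],"angular": [0,0,-15]}
    - {"xyz": [-0.24,-0.274,0],"angular": [0,0,-15]}
    - {"xyz": [-0.28,-0.32,0],"angular": [0,0,-15]}
    - {"xyz": [-0.32,-0.366,0],"angular": [0,0,-15]}
    - {"xyz": [-0.36,-0.412,0],"angular": [0,0,-15]}
    - {"xyz": [-0.392,-0.449,0],"angular": [0,0,-15]}
    - {"xyz": [-0.392,-0.449,0],"angular": [0,0,-15]}
    - {"xyz": [-0.392,-0.449,0],"angular": [0,0,-15]}
  hand: 1

```text
clock: 1.3
position: [0.4287, 0.0294, 0.2313]
ee_rot: [0.043, 0.999, 0.0, 0.0]
ft_force: [1.1, 0.6, 0.8]
grip_width: 0.995
grasp_force: 0.0
```

Run:
```python
from h import *
c=snap('wrist','w1.png');g=get_obs();print(g['clock'],g['position'],R.from_quat(g['ee_rot']).as_matrix().round(3).tolist(),g['joint_pos'].round(2))
print({k:np.round(v,3).tolist() for k,v in c.items() if k!='img'})
m=cv2.inRange(cv2.cvtColor(c['img'],cv2.COLOR_RGB2HSV),(50,100,40),(85,255,255));k,l,s,ct=cv2.connectedComponentsWithStats(m)
for i in range(1,k):
  if s[i,4]>50: print(s[i],ct[i])
print(proj(c,[.4279,.0314,.1]))
```

```text
1.35 [0.43057044 0.02254916 0.23152324] [[-0.996, 0.094, 0.001], [0.094, 0.996, -0.001], [-0.002, -0.001, -1.0]] [-0.67 -0.14  0.47  1.96  0.07  1.31  1.26]
{'fx': 307.609, 'fy': 307.609, 'cx': 261.372, 'cy': 188.034, 'extrinsics': [[0.086, -0.946, -0.312, 0.348], [0.996, 0.082, 0.027, 0.038], [0.0, -0.314, 0.95, 0.373], [0.0, 0.0, 0.0, 1.0]]}
[ 228  136   66   76 3723] [260.67177008 175.32258931]
(np.float64(261.61478801224433), np.float64(177.3683423709008))
```

View pics/w1.png

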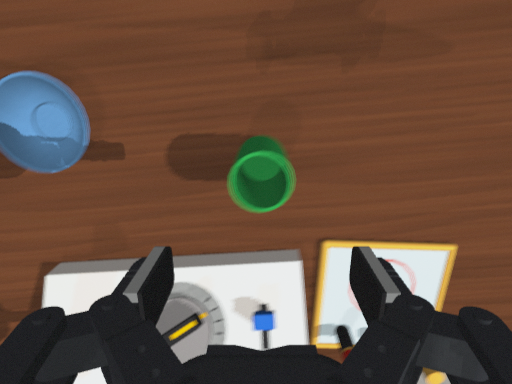

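The wrist view shows the cup rim centred near (261,182). The fan panel is at the bottom left, with the dial at (180,325) and the switch at (263,320), and the tray is at the right. I'll measure the cup from here with the arm settled.

```bash
cat >> h.py <<'E'
def rimcup(c,h):
    m=cv2.inRange(cv2.cvtColor(c['img'],cv2.COLOR_RGB2HSV),(50,100,40),(85,255,255))
    cs,_=cv2.findContours(m,cv2.RETR_EXTERNAL,cv2.CHAIN_APPROX_NONE);k=max(cs,key=cv2.contourArea)[:,0]
    p=np.array([onz(c,u,v,h)[:2] for u,v in k]); return p
E
python3 - <<'E'
from h import *
c=snap('wrist','w2.png');g=get_obs();print(g['position'])
p=rimcup(c,.1)
# rim side: contour points with image rows below (larger v => larger x): fit with fixed radius on far half
from scipy.optimize import least_squares
q=p[p[:,0]>np.median(p[:,0])]
s=least_squares(lambda t:np.hypot(*(q-t[:2]).T)-t[2],[.428,.03,.03],loss='soft_l1',f_scale=.001);print(s.x)
cup=np.r_[s.x[:2],.05];r=R.from_quat(g['ee_rot']);print(r.inv().apply(cup-g['position']).round(4))
E
```

```text
[0.42964011 0.02612139 0.2314074 ]
[0.431358   0.03352153 0.02906307]
[-0.0009  0.0076  0.1814]
```

Call:
carry_out:
  motion:
    - {"xyz": [0,0.002,0.03]}
    - {"xyz": [0,0.002,0.06]}
    - {"xyz": [0,0.002,0.08]}
    - {"xyz": [0,0.002,0.08]}
    - {"xyz": [0,0.002,0.08]}
    - {"xyz": [0,0.002,0.08]}

```text
validation failed for argument at $.mo...
```

Call:
carry_out:
  motion:
    - {"xyz": [0,0.002,0.03],"angular": [0,0,0]}
    - {"xyz": [0,0.002,0.06],"angular": [0,0,0]}
    - {"xyz": [0,0.002,0.08],"angular": [0,0,0]}
    - {"xyz": [0,0.002,0.08],"angular": [0,0,0]}
    - {"xyz": [0,0.002,0.08],"angular": [0,0,0]}
    - {"xyz": [0,0.002,0.08],"angular": [0,0,0]}

```text
clock: 2.0
position: [0.4294, 0.0342, 0.1525]
ee_rot: [0.043, 0.999, 0.0, 0.001]
ft_force: [0.2, 0.2, 0.7]
grip_width: 1.0
grasp_force: 0.0
```

Centred on the cup within about 2 mm. Descend and grip.

Call:
carry_out:
  motion:
    - {"xyz": [0,0,0.03],"angular": [0,0,0]}
    - {"xyz": [0,0,0.06],"angular": [0,0,0]}
    - {"xyz": [0,0,0.085],"angular": [0,0,0]}
    - {"xyz": [0,0,0.1],"angular": [0,0,0]}
    - {"xyz": [0,0,0.1],"angular": [0,0,0]}
    - {"xyz": [0,0,0.1],"angular": [0,0,0]}

```text
clock: 2.6
position: [0.4295, 0.0341, 0.0524]
ee_rot: [0.043, 0.999, 0.0, 0.001]
ft_force: [0.4, -0.1, 0.6]
grip_width: 1.0
grasp_force: 0.0
```

Call:
carry_out:
  motion:
    - {"xyz": [0,0,0],"angular": [0,0,0]}
    - {"xyz": [0,0,0],"angular": [0,0,0]}
    - {"xyz": [0,0,0],"angular": [0,0,0]}
    - {"xyz": [0,0,0],"angular": [0,0,0]}
    - {"xyz": [0,0,0],"angular": [0,0,0]}
    - {"xyz": [0,0,0],"angular": [0,0,0]}
    - {"xyz": [0,0,0],"angular": [0,0,0]}
    - {"xyz": [0,0,0],"angular": [0,0,0]}
  hand: 0
  grip_force: 25

```text
clock: 3.4
position: [0.4295, 0.0341, 0.0524]
ee_rot: [0.043, 0.999, 0.001, 0.001]
ft_force: [-1.0, -0.5, 6.9]
grip_width: 0.679
grasp_force: 27.4
```

Call:
carry_out:
  motion:
    - {"xyz": [0,0,-0.03],"angular": [0,0,0]}
    - {"xyz": [0,0,-0.06],"angular": [0,0,0]}
    - {"xyz": [-0.02,0.018,-0.08],"angular": [0,0,0]}
    - {"xyz": [-0.05,0.046,-0.08],"angular": [0,0,0]}
    - {"xyz": [-0.08,0.073,-0.08],"angular": [0,0,0]}
    - {"xyz": [-0.11,0.101,-0.08],"angular": [0,0,0]}
    - {"xyz": [-0.14,0.128,-0.08],"angular": [0,0,0]}
    - {"xyz": [-0.165,0.151,-0.08],"angular": [0,0,0]}
    - {"xyz": [-0.181,0.166,-0.08],"angular": [0,0,0]}
    - {"xyz": [-0.181,0.166,-0.08],"angular": [0,0,0]}
    - {"xyz": [-0.181,0.166,-0.08],"angular": [0,0,0]}
    - {"xyz": [-0.181,0.166,-0.08],"angular": [0,0,0]}

```text
clock: 4.6
position: [0.6229, 0.1829, 0.1315]
ee_rot: [0.043, 0.999, -0.0, -0.0]
ft_force: [0.0, -0.1, -0.3]
grip_width: 0.68
grasp_force: 28.1
```

Run:
```python
from h import *
c=snap('wrist','w3.png');s=snap('side','s3.png')
g=get_obs();print(g['clock'],g['position'],g['ft_force'])
cv2.imwrite('pics/v3.png',np.vstack([cv2.resize(cv2.imread('pics/w3.png'),(400,300)),cv2.resize(cv2.imread('pics/s3.png'),(400,300))]))
print(proj(c,[.624,.1836,.008]),proj(s,[.624,.1836,.008]))
```

```text
4.7 [0.62291238 0.18302611 0.1317126 ] [-1.09478353 -0.0767243  -1.46735992]
(np.float64(260.5372439867606), np.float64(182.01550862315102)) (np.float64(203.37172278253752), np.float64(256.9438949265491))
```

View pics/v3.png

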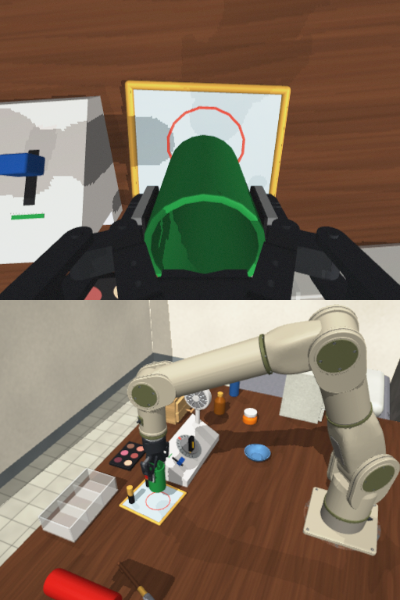

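The wrist crop shows the cup hanging over the ring, whose centre is near (205,145) in the scaled picture. The side view shows it upright in the gripper. Lowering it now.

Call:
carry_out:
  motion:
    - {"xyz": [0,0.002,0.03],"angular": [0,0,0]}
    - {"xyz": [0,0.002,0.05],"angular": [0,0,0]}
    - {"xyz": [0,0.002,0.06],"angular": [0,0,0]}
    - {"xyz": [0,0.002,0.064],"angular": [0,0,0]}
    - {"xyz": [0,0.002,0.067],"angular": [0,0,0]}
    - {"xyz": [0,0.002,0.068],"angular": [0,0,0]}
    - {"xyz": [0,0.002,0.069],"angular": [0,0,0]}
    - {"xyz": [0,0.002,0.069],"angular": [0,0,0]}

```text
clock: 5.5
position: [0.6237, 0.1858, 0.0628]
ee_rot: [0.043, 0.999, 0.0, 0.0]
ft_force: [-0.5, -0.5, -1.8]
grip_width: 0.684
grasp_force: 28.1
```

Call:
carry_out:
  motion:
    - {"xyz": [0,0,0.001],"angular": [0,0,0]}
    - {"xyz": [0,0,0.0015],"angular": [0,0,0]}
    - {"xyz": [0,0,0.002],"angular": [0,0,0]}

```text
clock: 5.8
position: [0.6236, 0.1858, 0.0606]
ee_rot: [0.043, 0.999, 0.0, 0.0]
ft_force: [-1.8, -1.1, 4.6]
grip_width: 0.684
grasp_force: 28.6
```

Call:
carry_out:
  motion:
    - {"xyz": [0,0,0],"angular": [0,0,0]}
    - {"xyz": [0,0,0],"angular": [0,0,0]}
    - {"xyz": [0,0,0],"angular": [0,0,0]}
    - {"xyz": [0,0,0],"angular": [0,0,0]}
    - {"xyz": [0,0,-0.01],"angular": [0,0,0]}
    - {"xyz": [0,0,-0.03],"angular": [0,0,0]}
    - {"xyz": [0,0,-0.06],"angular": [0,0,0]}
    - {"xyz": [0,0,-0.1],"angular": [0,0,0]}
    - {"xyz": [0,0,-0.14],"angular": [0,0,0]}
    - {"xyz": [0,0,-0.16],"angular": [0,0,0]}
    - {"xyz": [0,0,-0.16],"angular": [0,0,0]}
  hand: 0.88

```text
clock: 6.9
position: [0.6251, 0.1859, 0.225]
ee_rot: [0.043, 0.999, 0.001, 0.003]
ft_force: [0.2, -1.1, -0.7]
grip_width: 0.876
grasp_force: 0.0
```

Call:
carry_out:
  motion:
    - {"xyz": [0.01,-0.03,0],"angular": [0,0,0]}
    - {"xyz": [0.03,-0.07,0],"angular": [0,0,0]}
    - {"xyz": [0.05,-0.11,0],"angular": [0,-6,-1]}
    - {"xyz": [0.07,-0.15,0],"angular": [0,-12,-1]}
    - {"xyz": [0.095,-0.19,0.02],"angular": [0,-18,-2]}
    - {"xyz": [0.115,-0.22,0.05],"angular": [0,-24,-3]}
    - {"xyz": [0.115,-0.233,0.08],"angular": [0,-30,-3.5]}
    - {"xyz": [0.115,-0.233,0.1],"angular": [0,-30,-3.5]}
    - {"xyz": [0.115,-0.233,0.105],"angular": [0,-30,-3.5]}
    - {"xyz": [0.115,-0.233,0.105],"angular": [0,-30,-3.5]}
    - {"xyz": [0.115,-0.233,0.105],"angular": [0,-30,-3.5]}
    - {"xyz": [0.115,-0.233,0.105],"angular": [0,-30,-3.5]}
  hand: 0

```text
clock: 8.1
position: [0.4901, -0.0362, 0.1166]
ee_rot: [0.011, 0.966, -0.011, 0.259]
ft_force: [-0.3, 0.2, 0.5]
grip_width: 0.0
grasp_force: 0.0
```

Run:
```python
from h import *
c=snap('wrist','w4.png');s=snap('side','s4.png');t=snap('top','t4.png')
g=get_obs();print(g['clock'],g['position'],R.from_quat(g['ee_rot']).as_matrix().round(3).tolist(),g['joint_pos'].round(2))
a=cv2.imread('pics/w4.png');b=cv2.imread('pics/s4.png')[200:320,130:290];d=cv2.imread('pics/t4.png')[130:250,180:340]
cv2.imwrite('pics/v4.png',np.vstack([a,np.hstack([cv2.resize(b,(256,192)),cv2.resize(d,(256,192))])]))
```

```text
8.25 [ 0.48942712 -0.036356    0.11594605] [[-0.866, 0.027, 0.5], [0.016, 1.0, -0.027], [-0.5, -0.016, -0.866]] [-0.6  -0.26  0.5   2.4   0.42  0.48  1.14]
```

View pics/v4.png

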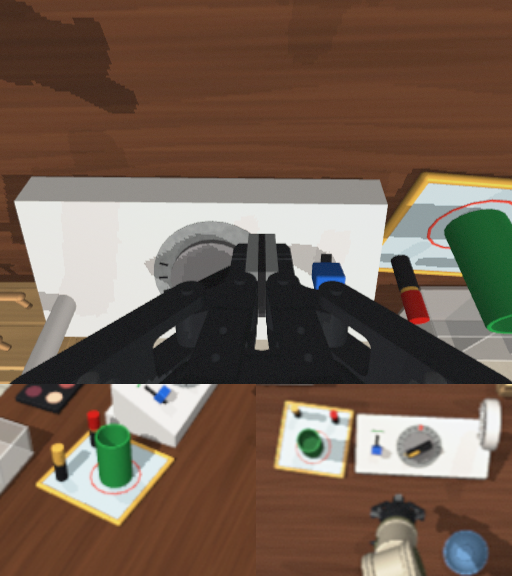

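The composite shows the cup upright within the ring. In the wrist view the panel's front edge runs (18,202)-(387,206) and the blue tab is near (328,273). I'll work out the fan pose, the switch and the cup offset.

Run:
```python
from h import *
c=load('w4');t=load('t4')
a,b=onz(c,387,206,.03),onz(c,16,203,.03);print('front edge',a.round(4),b.round(4),np.linalg.norm(a-b))
d=(a-b)/np.linalg.norm(a-b);x=np.array([d[1],-d[0],0]);O=(a+b)/2+x*.065+d*.01;O[2]=0
yaw=np.arctan2(-d[0],d[1]);print('O',O.round(4),'yaw',np.degrees(yaw))
for n,c in(('w',c),('t',t)):
    hs=cv2.cvtColor(c['img'],cv2.COLOR_RGB2HSV);m=cv2.inRange(hs,(105,120,60),(125,255,255))
    if n=='t': m[:, :245]=0;m[:,275:]=0;m[190:]=0
    else: m[:,:300]=0;m[:,360:]=0
    k,l,s,ct=cv2.connectedComponentsWithStats(m);i=1+np.argmax(s[1:,4]);print(n,s[i],ct[i])
    # intersect with plane panel+.025
    nn=R.from_euler('z',yaw).apply([-.5,0,.866]);p0=O+[0,0,.0675]+nn*.025
    for uv in [ct[i],(s[i,0],s[i,1]),(s[i,0]+s[i,2]-1,s[i,1])]:
        o,dd=ray(c,*uv);p=o+dd*((p0-o)@nn)/(dd@nn);q=R.from_euler('z',-yaw).apply(p-O)-[0,0,.0675];print(' slope,y,n mm',(1e3*np.array([q@[.866,0,.5],q[1],q@[-.5,0,.866]])).round(1),uv)
# cup in t4
m=cv2.inRange(cv2.cvtColor(t['img'],cv2.COLOR_RGB2HSV),(50,100,40),(85,255,255));m[:,:185]=0;m[:,235:]=0;m[:125]=0;m[205:]=0
k,l,s,ct=cv2.connectedComponentsWithStats(m);i=1+np.argmax(s[1:,4]);print('cup',s[i],ct[i],proj(t,[.624,.185,.108]),proj(t,[.624,.185,.008]))
cv2.imwrite('pics/z4.png',np.hstack([cv2.resize(cv2.cvtColor(load('w4')['img'][230:300,300:360],cv2.COLOR_RGB2BGR),(360,420)),cv2.resize(cv2.cvtColor(t['img'][150:190,190:232],cv2.COLOR_RGB2BGR),(420,420))]))
```

```text
front edge [0.5634 0.0721 0.03  ] [ 0.5568 -0.2568  0.03  ] 0.3289052913021232
O [ 0.6253 -0.0837  0.    ] yaw -1.1560160324429185
w [312 262  33  28 645] [326.51007752 273.36589147]
 slope,y,n mm [-22.7 100.7  25. ] [326.51007752 273.36589147]
 slope,y,n mm [-33.6  87.7  25. ] (np.int32(312), np.int32(262))
 slope,y,n mm [-33.9 114.6  25. ] (np.int32(344), np.int32(262))
t [253 168   5   6  25] [255.08 170.8 ]
 slope,y,n mm [-10.2 101.9  25. ] [255.08 170.8 ]
 slope,y,n mm [  1.1 110.4  25. ] (np.int32(253), np.int32(168))
 slope,y,n mm [ 1.8 94.7 25. ] (np.int32(257), np.int32(168))
cup [207 159  14  17 185] [213.53513514 166.52972973] (np.float64(212.24492011739238), np.float64(164.21422293647456)) (np.float64(215.05636079157279), np.float64(168.79696254068105))
```

View pics/z4.png

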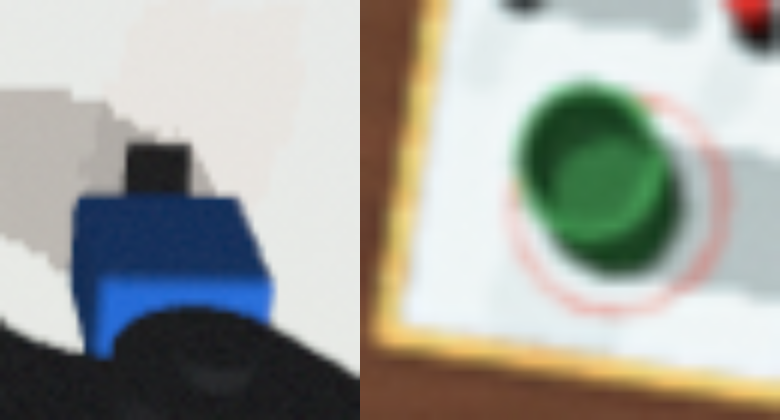

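The left crop shows the tab: the low edge of its top face is at wrist (315.5–345.3, 276.2) and the foot of its low face is at row 262.8. The right crop shows the cup base well inside the ring.

```bash
cat >> h.py <<'E'
O=np.array([.6235,-.0842,0]);YAW=np.radians(-1.3)
RF=R.from_euler('z',YAW);N=RF.apply([-.5,0,3**.5/2]);UP=RF.apply([3**.5/2,0,.5]);Y=RF.apply([0,1,0]);M=O+[0,0,.0675]
def panel(s,y,n): return M+UP*s+Y*y+N*n
def onpanel(c,u,v,n):
    o,d=ray(c,u,v);p=o+d*((M+N*n-o)@N)/(d@N)-M; return (1e3*np.array([p@UP,p@Y])).round(1)
def go(p):
    g=get_obs();r=R.from_quat(g['ee_rot']);print('at',[round(float((g['position']-M)@a)*1e3,1) for a in(UP,Y,N)],'shift',r.inv().apply(p-g['position']).round(4),'rot',np.degrees((r.inv()*R.from_matrix(np.c_[-UP,Y,-N])).as_rotvec()).round(2))
E
python3 - <<'E'
from h import *
c=load('w4')
for uv,n in (((315.5,276.2),.025),((345.3,276.2),.025),((312.3,262.8),.001),((339.7,262.8),.001)): print(onpanel(c,*uv,n))
t=load('t4')
def z(u,v):return (u+.5)/5-.5+180,(v+.5)/5-.5+130
print('top disc',onpanel(t,*z(511,194),.008),'mark',onpanel(t,*z(515,135),.001),'sw',onpanel(t,*z(377,206),.025),'line',onpanel(t,*z(380,147),0))
go(panel(-.06,.105,.05));go(panel(-.06,.105,.008))
E
```

```text
[-18.9  91.8]
[-19.3 117.2]
[-17.1  92.6]
[-17.4 118. ]
top disc [ 0.2 -2.6] mark [46.9 -3. ] sw [ -8.6 102.7] line [ 31.8 102.5]
at [-92.8, 44.8, 109.5] shift [-0.033   0.061   0.0586] rot [-0.9   0.03  0.21]
at [-92.8, 44.8, 109.5] shift [-0.033   0.0617  0.1006] rot [-0.9   0.03  0.21]
```

Call:
carry_out:
  motion:
    - {"xyz": [0,0.03,0],"angular": [0,0,0]}
    - {"xyz": [-0.02,0.06,0],"angular": [-0.9,0,0]}
    - {"xyz": [-0.045,0.062,0.03],"angular": [-0.9,0,0]}
    - {"xyz": [-0.045,0.062,0.06],"angular": [-0.9,0,0]}
    - {"xyz": [-0.045,0.062,0.085],"angular": [-0.9,0,0]}
    - {"xyz": [-0.045,0.062,0.098],"angular": [-0.9,0,0]}
    - {"xyz": [-0.045,0.062,0.098],"angular": [-0.9,0,0]}
    - {"xyz": [-0.045,0.062,0.098],"angular": [-0.9,0,0]}

```text
clock: 9.05
position: [0.5784, 0.022, 0.0521]
ee_rot: [0.009, 0.966, -0.004, 0.258]
ft_force: [-0.1, 0.4, 0.1]
grip_width: -0.001
grasp_force: 0.0
```

Run:
```python
from h import *
c=snap('wrist','w5.png');g=get_obs();print(g['clock'],g['ft_force']);go(panel(-.03,.105,.01))
m=cv2.inRange(cv2.cvtColor(c['img'],cv2.COLOR_RGB2HSV),(105,120,60),(125,255,255));m[:,:180]=0;m[:,340:]=0
k,l,s,ct=cv2.connectedComponentsWithStats(m)
for i in range(1,k):
  if s[i,4]>30:print(s[i],ct[i])
```

```text
9.1 [0.45195461 0.35790498 0.46234611]
at [-48.4, 105.3, 10.8] shift [-0.0184 -0.0003  0.0008] rot [0.   0.01 0.2 ]
[255 317  13  27 293] [261.06825939 330.98976109]
```

Push up-slope in small steps, watching the force.

Call:
carry_out:
  motion:
    - {"xyz": [-0.006,0,0],"angular": [0,0,0]}
    - {"xyz": [-0.012,0,0],"angular": [0,0,0]}
    - {"xyz": [-0.018,0,0],"angular": [0,0,0]}
    - {"xyz": [-0.022,0,0],"angular": [0,0,0]}
    - {"xyz": [-0.026,0,0],"angular": [0,0,0]}
    - {"xyz": [-0.03,0,0],"angular": [0,0,0]}
    - {"xyz": [-0.03,0,0],"angular": [0,0,0]}

```text
clock: 9.8
position: [0.605, 0.0214, 0.0672]
ee_rot: [0.009, 0.966, -0.004, 0.259]
ft_force: [-0.4, 0.3, 0.2]
grip_width: 0.0
grasp_force: 0.0
```

Call:
carry_out:
  motion:
    - {"xyz": [-0.003,0,0],"angular": [0,0,0]}
    - {"xyz": [-0.006,0,0],"angular": [0,0,0]}

```text
clock: 10.0
position: [0.6095, 0.0213, 0.0697]
ee_rot: [0.009, 0.966, -0.004, 0.258]
ft_force: [-2.2, -1.0, -0.4]
grip_width: -0.001
grasp_force: 0.8
```

Call:
carry_out:
  motion:
    - {"xyz": [-0.002,0,0],"angular": [0,0,0]}
    - {"xyz": [-0.004,0,0],"angular": [0,0,0]}

```text
clock: 10.2
position: [0.6131, 0.0212, 0.0718]
ee_rot: [0.009, 0.966, -0.004, 0.258]
ft_force: [-0.7, -1.5, -1.0]
grip_width: 0.001
grasp_force: 0.8
```

Call:
carry_out:
  motion:
    - {"xyz": [-0.003,0,0],"angular": [0,0,0]}
    - {"xyz": [-0.006,0,0],"angular": [0,0,0]}
    - {"xyz": [-0.009,0,0],"angular": [0,0,0]}

```text
clock: 10.5
position: [0.615, 0.021, 0.0717]
ee_rot: [0.009, 0.968, -0.004, 0.252]
ft_force: [-32.5, 1.8, 3.4]
grip_width: -0.006
grasp_force: 13.4
```

Call:
carry_out:
  motion:
    - {"xyz": [-0.002,0,0],"angular": [0,0,0]}
    - {"xyz": [-0.004,0,0],"angular": [0,0,0]}

```text
clock: 10.7
position: [0.6153, 0.0209, 0.0712]
ee_rot: [0.009, 0.968, -0.005, 0.249]
ft_force: [-37.7, 3.5, -0.5]
grip_width: 0.003
grasp_force: 16.9
```

Run:
```python
from h import *
c=snap('side','s6.png');t=snap('top','t6.png');g=get_obs();print(g['clock'],g['ft_force']);go(panel(0,.105,.01))
a=cv2.imread('pics/s6.png')[170:240,190:270];b=cv2.imread('pics/t6.png')[140:200,235:305]
cv2.imwrite('pics/z6.png',np.hstack([cv2.resize(a,(400,350)),cv2.resize(b,(400,350))]))
```

```text
10.8 [-36.17177435   2.68462078   1.28180886]
at [-7.4, 104.8, 8.3] shift [-0.0074  0.0001 -0.0018] rot [-0.15 -1.18  0.28]
```

View pics/z6.png

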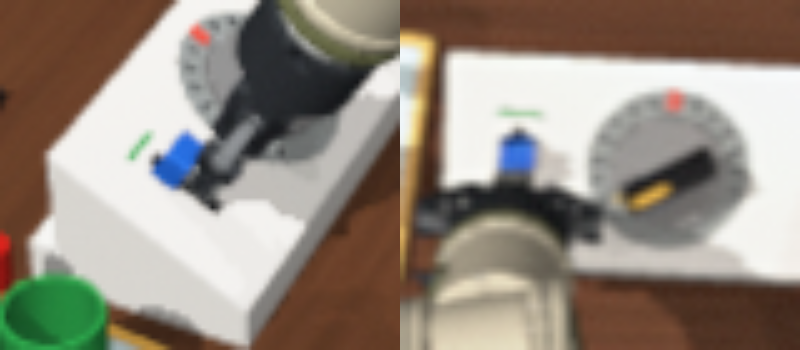

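Top crop: the tab has moved up to (518,155), about 20–24 mm, and now sits against a hard stop just below the green line. Side crop agrees. Backing off to view the panel.

Call:
carry_out:
  motion:
    - {"xyz": [0.012,0,0],"angular": [0,0,0]}
    - {"xyz": [0.03,0,0],"angular": [0,0,0]}
    - {"xyz": [0.03,0,-0.03],"angular": [0,0,0]}
    - {"xyz": [0.03,0,-0.06],"angular": [0,0,0]}
    - {"xyz": [0.06,-0.02,-0.1],"angular": [0,0,0]}
    - {"xyz": [0.1,-0.04,-0.13],"angular": [0,0,0]}
    - {"xyz": [0.1,-0.05,-0.13],"angular": [0,0,0]}
    - {"xyz": [0.1,-0.05,-0.13],"angular": [0,0,0]}
    - {"xyz": [0.1,-0.05,-0.13],"angular": [0,0,0]}
  hand: 1

```text
clock: 11.7
position: [0.4728, -0.0254, 0.1421]
ee_rot: [0.01, 0.966, -0.003, 0.26]
ft_force: [0.6, 0.7, -0.2]
grip_width: 1.002
grasp_force: 0.0
```

Run:
```python
from h import *
c=snap('wrist','w7.png');t=snap('top','t7.png');g=get_obs();print(g['clock'],g['ft_force'],g['joint_pos'].round(2));go(panel(0,0,.08))
a=cv2.imread('pics/w7.png');b=cv2.imread('pics/t7.png')[140:200,235:315]
cv2.imwrite('pics/z7.png',np.vstack([cv2.resize(b,(512,384))[:200],a]))
cv2.imwrite('pics/z7.png',np.vstack([cv2.resize(b,(512,384))[:210],a]))
```

```text
11.8 [ 0.21881575 -0.89666755  0.02741316] [-0.61 -0.36  0.46  2.41  0.44  0.58  1.11]
at [-94.8, 55.5, 140.0] shift [-0.0946 -0.0559  0.06  ] rot [-0.03 -0.    0.23]
```

View pics/z7.png

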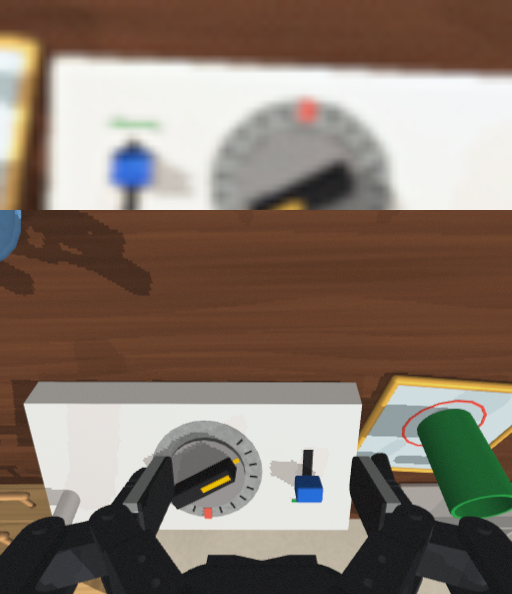

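The wrist view (shifted 210 rows) shows the switch at (308,278) at the green line with its slot empty below. The dial's yellow line runs to the upper right in the picture (the panel's lower left), and the coral mark is at (208,303). Measuring the angles.

```bash
cat >> h.py <<'E'
def comp(c,lo,hi,box,amin=8):
    m=cv2.inRange(cv2.cvtColor(c['img'],cv2.COLOR_RGB2HSV),lo,hi);k=np.zeros_like(m);k[box[1]:box[3],box[0]:box[2]]=255;m&=k
    n,l,s,ct=cv2.connectedComponentsWithStats(m);return [(s[i].tolist(),ct[i].round(1),np.argwhere(l==i)[:,::-1]) for i in range(1,n) if s[i,4]>=amin]
E
python3 - <<'E'
from h import *
c=load('w7')
for nm,lo,hi,n in(('mark',(0,100,120),(12,255,255),.001),('yel',(20,130,100),(35,255,255),.034),('blue',(105,120,60),(125,255,255),.025)):
    for s,ct,px in comp(c,lo,hi,(120,180,355,320)):
        q=np.array([onpanel(c,*p,n) for p in px]);print(nm,s,ct,q.mean(0).round(1),'n8',onpanel(c,*ct,.008))
        if nm=='yel' and len(px)>20:
            u,_,vt=np.linalg.svd(q-q.mean(0));print(' dir s,y',vt[0],'ang ccw from up',np.degrees(np.arctan2(vt[0,1],vt[0,0])),'ext',(q@vt[0]).min(),(q@vt[0]).max())
# scale outer disc ellipse: grey
hs=cv2.cvtColor(c['img'],cv2.COLOR_RGB2HSV);m=((hs[...,2]<200)&(hs[...,1]<40)).astype(np.uint8)*255;m[:205]=0;m[310:]=0;m[:,:150]=0;m[:,266:]=0
q=np.argwhere(m>0)[:,::-1];print(q.min(0),q.max(0))
# right-side extents: scale disc outer boundary on right
P=np.array([onpanel(c,u,v,.0005) for u,v in cv2.findContours(m,0,1)[0][0][:,0]])
cn=max(cv2.findContours(m,0,cv2.CHAIN_APPROX_NONE)[0],key=cv2.contourArea)[:,0]
P=np.array([onpanel(c,u,v,.0005) for u,v in cn if u>205 and 212<v<290]);
from scipy.optimize import least_squares
f=least_squares(lambda t:np.hypot(*(P-t[:2]).T)-t[2],[0,0,55],loss='soft_l1');print('scale circle',f.x,len(P),np.abs(f.fun).mean())
E
```

```text
mark [204, 298, 8, 11, 83] [207.7 302.8] [51.2 -1.6] n8 [45.6 -0.1]
yel [232, 248, 8, 6, 29] [235.6 250.5] [-32.8  33.7] n8 [-17.9  31.3]
 dir s,y [ 0.45217454 -0.89192947] ang ccw from up -63.11671374081272 ext -47.925634312832 -41.719893698123094
yel [200, 265, 31, 18, 199] [215.5 273.6] [-8.4 14.3] n8 [9.2 9.8]
 dir s,y [ 0.48427229 -0.87491734] ang ccw from up -61.03519446807288 ext -31.558698191934756 -0.6373030805956962
blue [295, 265, 28, 27, 683] [308.  278.5] [  3.2 102.9] n8 [ 14.9 106. ]
[150 210] [261 309]
scale circle [-1.11707512  0.1141453  57.21485022] 90 0.24876754199282594
```

Call:
carry_out:
  motion:
    - {"xyz": [-0.02,-0.02,0],"angular": [0,0,8]}
    - {"xyz": [-0.04,-0.04,0],"angular": [0,0,16]}
    - {"xyz": [-0.06,-0.055,0],"angular": [0,0,24]}
    - {"xyz": [-0.08,-0.0555,0.01],"angular": [0,0,32]}
    - {"xyz": [-0.0935,-0.0555,0.03],"angular": [0,0,40]}
    - {"xyz": [-0.0935,-0.0555,0.045],"angular": [0,0,48]}
    - {"xyz": [-0.0935,-0.0555,0.06],"angular": [0,0,56]}
    - {"xyz": [-0.0935,-0.0555,0.06],"angular": [0,0,61]}
    - {"xyz": [-0.0935,-0.0555,0.06],"angular": [0,0,61]}
    - {"xyz": [-0.0935,-0.0555,0.06],"angular": [0,0,61]}
    - {"xyz": [-0.0935,-0.0555,0.06],"angular": [0,0,61]}
  hand: 0.6

```text
clock: 12.9
position: [0.582, -0.0832, 0.1361]
ee_rot: [0.497, 0.828, 0.128, 0.225]
ft_force: [0.8, -0.0, 0.2]
grip_width: 0.6
grasp_force: 0.0
```

Run:
```python
from h import *
g=get_obs();print(g['clock'],g['ft_force'],g['joint_pos'].round(2));go(panel(-.001,.0003,.012))
y=R.from_quat(g['ee_rot']).as_matrix()[:,1];print('close dir ccw from up',np.degrees(np.arctan2(y@Y,y@UP)))
```

```text
12.9 [ 0.84982333 -0.02675341  0.23898648] [-0.6  -0.01  0.69  2.17 -0.06  0.46  0.63]
at [-1.6, 0.1, 80.2] shift [-0.0001  0.0007  0.0682] rot [-2.000e-02  0.000e+00 -6.065e+01]
close dir ccw from up 29.35386410378362
```

Call:
carry_out:
  motion:
    - {"xyz": [0,0,0.02],"angular": [0,0,0]}
    - {"xyz": [0,0,0.04],"angular": [0,0,0]}
    - {"xyz": [0,0,0.055],"angular": [0,0,0]}
    - {"xyz": [0,0,0.066],"angular": [0,0,0]}
    - {"xyz": [0,0,0.066],"angular": [0,0,0]}
    - {"xyz": [0,0,0.066],"angular": [0,0,0]}

```text
clock: 13.5
position: [0.6146, -0.0844, 0.0791]
ee_rot: [0.498, 0.828, 0.128, 0.225]
ft_force: [-0.4, 0.7, -0.4]
grip_width: 0.598
grasp_force: 0.0
```

Call:
carry_out:
  motion:
    - {"xyz": [0,0,0],"angular": [0,0,0]}
    - {"xyz": [0,0,0],"angular": [0,0,0]}
    - {"xyz": [0,0,0],"angular": [0,0,0]}
    - {"xyz": [0,0,0],"angular": [0,0,0]}
    - {"xyz": [0,0,0],"angular": [0,0,0]}
    - {"xyz": [0,0,0],"angular": [0,0,0]}
  hand: 0
  grip_force: 40

```text
clock: 14.1
position: [0.6152, -0.0838, 0.08]
ee_rot: [0.498, 0.827, 0.129, 0.225]
ft_force: [-4.9, 2.1, 8.1]
grip_width: 0.179
grasp_force: 42.8
```

Call:
carry_out:
  motion:
    - {"xyz": [0,0,0],"angular": [0,0,5]}
    - {"xyz": [0,0,0],"angular": [0,0,10]}
    - {"xyz": [0,0,0],"angular": [0,0,15]}
    - {"xyz": [0,0,0],"angular": [0,0,20]}
    - {"xyz": [0,0,0],"angular": [0,0,25]}
    - {"xyz": [0,0,0],"angular": [0,0,30]}
    - {"xyz": [0,0,0],"angular": [0,0,35]}
    - {"xyz": [0,0,0],"angular": [0,0,40]}
    - {"xyz": [0,0,0],"angular": [0,0,45]}
    - {"xyz": [0,0,0],"angular": [0,0,50]}
    - {"xyz": [0,0,0],"angular": [0,0,55]}
    - {"xyz": [0,0,0],"angular": [0,0,60]}

```text
clock: 15.3
position: [0.6171, -0.0838, 0.0812]
ee_rot: [0.845, 0.466, 0.226, 0.131]
ft_force: [7.3, 0.6, 1.6]
grip_width: 0.173
grasp_force: 41.1
```

Call:
carry_out:
  motion:
    - {"xyz": [0,0,0],"angular": [0,0,5]}
    - {"xyz": [0,0,0],"angular": [0,0,10]}
    - {"xyz": [0,0,0],"angular": [0,0,15]}
    - {"xyz": [0,0,0],"angular": [0,0,20]}
    - {"xyz": [0,0,0],"angular": [0,0,25]}
    - {"xyz": [0,0,0],"angular": [0,0,30]}
    - {"xyz": [0,0,0],"angular": [0,0,35]}
    - {"xyz": [0,0,0],"angular": [0,0,40]}
    - {"xyz": [0,0,0],"angular": [0,0,45]}
    - {"xyz": [0,0,0],"angular": [0,0,50]}
    - {"xyz": [0,0,0],"angular": [0,0,55]}
    - {"xyz": [0,0,0],"angular": [0,0,60]}

```text
clock: 16.5
position: [0.6179, -0.0857, 0.0818]
ee_rot: [0.965, -0.02, 0.262, 0.002]
ft_force: [17.3, -5.9, -6.1]
grip_width: 0.177
grasp_force: 39.5
```

Run:
```python
from h import *
g=get_obs();print(g['clock'],g['ft_force'],g['joint_pos'].round(2));go(panel(-.001,.0003,.012))
y=R.from_quat(g['ee_rot']).as_matrix()[:,1];print('close dir ccw from up',np.degrees(np.arctan2(y@Y,y@UP)))
```

```text
16.5 [17.30681895 -5.9098186  -6.14318026] [-0.91  0.33  1.12  2.15 -0.88  0.43 -0.77]
at [2.4, -1.6, 15.2] shift [-0.0034 -0.0019  0.0031] rot [ -0.63  -0.3  178.97]
close dir ccw from up -91.02553158987133
```

Call:
carry_out:
  motion:
    - {"xyz": [0,0,0],"angular": [0,0,0]}
    - {"xyz": [0,0,0],"angular": [0,0,0]}
    - {"xyz": [0,0,0],"angular": [0,0,0]}
    - {"xyz": [0,0,0],"angular": [0,0,0]}
    - {"xyz": [0,0,-0.02],"angular": [0,0,0]}
    - {"xyz": [0,0,-0.05],"angular": [0,0,0]}
    - {"xyz": [0,0,-0.09],"angular": [0,0,0]}
    - {"xyz": [0.03,-0.01,-0.125],"angular": [0,0,0]}
    - {"xyz": [0.06,-0.03,-0.125],"angular": [0,0,0]}
    - {"xyz": [0.09,-0.03,-0.125],"angular": [0,0,0]}
    - {"xyz": [0.09,-0.03,-0.125],"angular": [0,0,0]}
    - {"xyz": [0.09,-0.03,-0.125],"angular": [0,0,0]}
  hand: 0.7

```text
clock: 17.7
position: [0.6357, -0.0549, 0.2388]
ee_rot: [0.965, -0.017, 0.263, 0.0]
ft_force: [0.7, -0.6, -0.3]
grip_width: 0.698
grasp_force: 0.0
```

Run:
```python
from h import *
c=snap('wrist','w8.png');g=get_obs();print(g['clock'],g['ft_force'],g['joint_pos'].round(2));go(panel(0,0,.012))
for nm,lo,hi,n in(('mark',(0,100,120),(12,255,255),.001),('yel',(20,130,100),(35,255,255),.034),('blue',(105,120,60),(125,255,255),.025)):
    for s,ct,px in comp(c,lo,hi,(100,100,450,384)):
        q=np.array([onpanel(c,*p,n) for p in px]);print(nm,s,ct,q.mean(0).round(1),'n8',onpanel(c,*ct,.008))
        if nm=='yel' and len(px)>20:
            u,_,vt=np.linalg.svd(q-q.mean(0));print(' ang',np.degrees(np.arctan2(vt[0,1],vt[0,0])),'ext',(q@vt[0]).min(),(q@vt[0]).max())
```

```text
17.75 [ 0.82804529 -0.07762435 -1.16793846] [-1.11 -0.09  1.1   1.97  0.13  0.69 -1.67]
at [91.9, 28.9, 140.8] shift [-0.092   0.0303  0.1284] rot [-3.8000e-01  6.0000e-02  1.7921e+02]
mark [207, 100, 23, 17, 337] [218.2 107.3] [159.7  69.2] n8 [160.1  68.3]
mark [244, 100, 22, 16, 315] [254.5 106.8] [159.7  36.7] n8 [160.1  36.6]
mark [291, 213, 9, 14, 115] [295.1 219.8] [49.5 -1.8] n8 [52.5 -1. ]
mark [100, 240, 9, 47, 110] [104.8 262.9] [  2.4 197.6] n8 [  6.9 193.4]
yel [100, 183, 55, 14, 264] [128.7 187.9] [ 95.5 145.2] n8 [ 87.3 157.2]
 ang -97.74289315857115 ext -181.25312261775082 -135.14230432470436
yel [293, 234, 5, 6, 30] [295.  236.5] [47.6  1.6] n8 [34.5 -1.3]
 ang -176.17317380115927 ext -50.22188723136563 -44.886316596621604
yel [141, 240, 3, 10, 20] [142.  245.8] [ 39.9 141.1] n8 [ 26.  152.6]
yel [293, 253, 8, 30, 184] [296.7 267.4] [15.6 -0.6] n8 [-0.8 -3.8]
 ang 179.29382939275777 ext -30.81614771737159 0.2851875862687387
blue [202, 249, 3, 12, 13] [203.  254.1] [25.5 88. ] n8 [15.8 91.8]
```

View pics/w8.png

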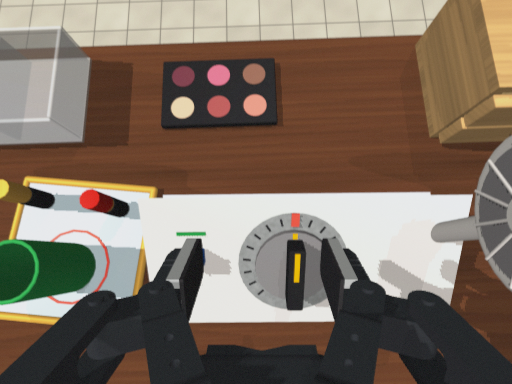

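The wrist view shows the yellow pointer (295,236) in line with the coral mark (295,220). The measured tip angle is -1.5° against -1.6° for the mark. The cup stands in the ring and the lipsticks are upright. Handing in.

```bash
python3 -c "
from workcell import *
print(hand_in())"
```

```text
the job is handed in; nothing more can be done
None
```

The job is handed in, in the order asked: the cup is upright inside the coral ring (about 5 mm off centre), the switch is slid up against its stop at the green line, and the dial pointer is within about 1° of the coral mark; the gripper met only the cup, switch and dial, and the interface returned no verdict.

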